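# Hold a rail against its end block in a sprung jig for screwing

## Robot

A 6-joint arm with a two-finger parallel gripper is mounted at the origin on a cart in front of the work surface, level with it; the furniture and walls round the work are solid. World frame = base frame: x ahead of the robot, y to its left, z up, the work surface at z = 0. Lengths are in mm, angles in rad, forces in N, time in s.
With the tool pointing down it reaches from about 275 to 750 mm from the base axis. Payload 10.2 kg.
Tool frame: the origin (TCP) lies at the very end of the fingers, on their centre line; the grasp point (between the pads) lies 19 mm behind it; z points along the fingers, y is the line along which they close (so a half turn about z gives the same grasp; the last joint's range is limited). The gripper opens to 85 mm and grips with 20 to 120 N. Pads are 22 mm wide; open, the fingers measure 114 mm over their backs; the gripper's body (76 mm by 85 mm) begins 54 mm behind the grasp point. The pads swing forward as they close: fully open they stand 13 mm farther back than shut.
Start: joints at [1.007, 0.313, 1.498, -0, 1.331, -0.223], TCP at [175.489, 494.808, 231.294] pointing down, gripper open.
Joint ranges: [-2.94, 2.94], [-0.97, 2.17], [0.19, 2.56], [-1.23, 4.37], [0.02, 3.11], [-2.88, 2.88]. Speed limits (rad/s): [2.39, 2.39, 3.01, 3.14, 3.14, 3.14].

## Interface

Orientations are given as a unit quaternion [w, x, y, z].
In Python, from rig import ctrl gives the robot as it stands.
- The arm moves only by the shell command python3 -m pendant 'ROWS' [FORCE]. ROWS is JSON, a list that holds one entry, the list of rows, each a list of 5 numbers: the shift along the tool's x, y, z normalised to -1 to 1, where 1 is 200 mm, then the turn about the tool's z normalised to -1 to 1, where 1 is pi rad, then the opening, from 0 (shut) to 1 (fully open). In form: [[[dx, dy, dz, spin, hand], ...]]. A call has 1 to 12 rows; each row is the pose to reach, as a shift and turn from the pose commanded when the call began, along the tool's axes at that moment, turning the shorter way round; what a row does not reach only later rows make up. A row lasts 1/10 s, in which the tool goes at most 50 mm and 8.59 degrees, less where a joint would pass 70% of its speed; a pose out of reach is approached as far as the arm can. A call with a number of a shift or a turn outside -1 to 1 is refused whole. A call with a gripper value outside its range is refused whole. The fingers move at their own pace and stop on an object; FORCE is the grip in N (left out, the last holds). Time passes only in rows, so rows that repeat a pose let the fingers close. It gives the time, the measured TCP pose, the force, the opening and the grip force at its end, in the units of the state.
- ctrl.sense(): the state, without advancing time (a new reading comes with each control period).
- ctrl.capture(name): name is "side" or "top" or "wrist"; returns (picture, depth): 420x560x3 uint8, blue, green, red; 420x560 float32, mm along the optical axis (not along the pixel's ray), 0 where there is no reading.
- ctrl.get_calibration(name): a dict with "K" (3x3 intrinsics, pixels), "D" ([k1, k2, p1, p2, k3] as OpenCV has them; the pictures are not rectified), "origin" and "rotation" of the camera in the world. Camera axes: x right, y down, z forward; pixel columns grow to the right and rows downward; lengths in mm; the calibration is good to about 2 mm. A picture is of the moment at which its call begins: read the wrist's pose just before it. get_calibration takes no time and is no camera call; for the wrist camera it gives the pose at the moment of the call.
- ctrl.finish_job(): hands the job in; it is judged then, once.
The state is a dict: "time_s": time; "joints": joint angles; "dq": joint speeds; "tau": joint torques, N m; "eef_pos": TCP position; "ee_rot": TCP orientation; "force": force on the tool from outside, world axes, zero at the start; "wrist_torque": the same for the moment, N m; "grip_width": opening from 0.0 (shut) to 1.0 (fully open); "grip_force": force on a finger pad.
Only numpy, scipy, OpenCV 4.12 (cv2) and the standard library are available. Lean on these libraries where they do the work, as an engineer would, in place of code of your own. Each camera call takes 0.05 s, during which the arm holds its last target. There are 200 camera calls.

## Task

Stand the wooden end block upright in the jig's pocket, broad face against the sprung stop, and let go of it; then lay the wooden rail flat between the two guides, square end towards the block, and only then slide it up and press it against the block. Press steadily until the pointer on the sprung stop stands over the small metal plate let into the jig bed, never driving the stop right back to the end of its travel, and leave the other things on the desk alone. Finish while still holding the rail pressed like that: keep the grip and the push, somebody else will drive the screw.

Things in the scene. Friction and masses are not known exactly. Their poses are not given: they have to be found in the camera images.
- jig: Fixed assembly jig on the desk: a grey laminate bed, 12 mm thick, x = -120 to 90 mm, y = -56 to 56. Origin: on its underside (desk level), below the resting face of the sprung stop, on the middle line; z up, x along the middle line in the direction of pushing, y to the left of that; all x, y here are in this frame, mm. Behind the stop a grey spring housing, x = 55 to 85, y = -25 to 25, 38 above the bed.
- pocket (a point): Middle of the pocket for the end block, on the bed's top (jig x = -19, y = 0). The pocket reaches from the guides' ends (x = -38) to the stop's face at rest (x = 0), between two low cheeks (inner faces y = -27 and 27, outer -34 and 34, x = -38 to 26) that rise 8 mm above the bed. Axes as the jig's.
- channel (a point): Middle of the channel between the two low wooden guides for the rail, on the bed's top (jig x = -73, y = 0). Guides: x = -108 to -38, inner faces y = -18 and 18, outer -26 and 26, 8 mm above the bed. Axes as the jig's.
- plate (a point): Middle of the small brass plate let into the bed: x = 20 to 32, y = 36 to 50, flush with the bed's top.
- stop (a joint): Sprung stop of the jig: a steel block 36 mm wide (jig y = -18 to 18), from 2 to 32 mm above the bed, 12 mm thick, that slides along jig +x when pushed; 0 m at rest, 0.030 m right back at the end of its travel. Its spring pushes back with 2 N at rest plus 0.5 N per mm (7 N at 0.010, 13 N at 0.022). A thin dark pointer reaches out of its left (+y) side, at jig x = 10 mm when at rest; it stands over the brass plate at 0.010 to 0.022 m.
- stop_face (a point): Middle of the stop's face, 17 mm above the bed; it moves along jig +x with the stop. Axes as the jig's.
- end_block_center (a point): Centre of the loose wooden end block, a plain brown block 30 mm (its x) x 46 mm (its y) x 66 mm high (z), about 0.05 kg, that stands upright on the desk in front of the jig (origin 33 mm above its underside). In the pocket it stands on the jig bed with its 46 x 66 mm face against the stop (its y along jig y, either way round).
- rail_center (a point): Centre of the loose light wooden rail, 110 mm long (its x) x 28 mm wide (y) x 24 mm high (z), about 0.08 kg, lying flat on the grey plastic board to the left of the jig (origin 12 mm above its underside). One end (+x) is cut square, the other (-x) is rounded in plan with a radius of 14 mm.
- rail_square_end (a point): Middle of the rail's square end face, 55 mm along the rail's +x from its centre.
- parts_board: Fixed plain grey plastic board 170 x 130 x 8 mm on the desk, on which the rail lies; origin in the middle of its underside, top 8 mm above the desk.
- glue_bottle: White glue bottle with a red spout, 45 mm across, 104 mm high, standing behind the board; bystander, origin at the middle of its underside.
- tape_roll: Small roll of black tape, 46 mm across, 18 mm high, near the desk's front edge to the right; bystander, origin at the middle of its underside.
- flux_brush: Stubby brush 94 mm long (its y), 21 mm thick, lying to the right of the jig; bystander, origin at the middle of its underside.
Mind the look-alikes: they are no part of the job. Of the things like the part that bears end_block_center, leave any that is pink; of the rest the larger one is meant.

How it is judged:
By the outcome, as a careful person would: the job done as asked, in the order asked, and still so for the second after the job is handed in, while the arm keeps its last pose, push and grip.
It also fails if it takes over 64 s, if anything falls off the work surface, if the arm or the gripper's body presses on something with over 40 N, if the wrist force passes 120 N, or if a joint passes its speed limit or range.

## Working session

There is one attempt and no reset: what is moved stays moved. The work goes in short steps, Python scripts to look and compute and a shell command to move; the robot and the scene stay as the last step left them, time stands still between calls to the robot, and variables do not carry over. Pictures are saved under pics/ and viewed, at most 10 in all, crops included, and the job is handed in when it is done.

```bash
ls; mkdir -p pics; cat > h.py <<'E'
import numpy as np,cv2
from rig import ctrl
from scipy.spatial.transform import Rotation as R
def cap(n,f=None):
    c=ctrl.get_calibration(n); im,d=ctrl.capture(n)
    if f: cv2.imwrite('pics/'+f,im)
    return im,d,c
def ray(c,px):
    u=cv2.undistortPoints(np.array(px,float).reshape(-1,1,2),np.array(c['K'],float),np.array(c['D'],float)).reshape(-1,2)
    return np.c_[u,np.ones(len(u))]@np.array(c['rotation']).T
def onplane(c,px,z):
    r=ray(c,px);o=np.array(c['origin']);return o+r*((z-o[2])/r[:,2])[:,None]
def cloud(c,d):
    h,w=d.shape;v,u=np.mgrid[:h,:w]
    px=np.c_[u.ravel(),v.ravel()];p=np.array(c['origin'])+ray(c,px)*d.ravel()[:,None]
    p[d.ravel()==0]=np.nan
    return p.reshape(h,w,3)
def st():
    s=ctrl.sense();print(round(s['time_s'],2),np.round(s['eef_pos'],1),np.round(s['ee_rot'],4),'F',np.round(s['force'],1),'g',round(s['grip_width'],3),round(s['grip_force'],1))
    return s
E
python3 - <<'E'
from h import *
st()
for n in('top','side'):
    im,d,c=cap(n,n+'0.png');print(n,np.round(c['origin']),np.round(c['rotation'],3).tolist(),(d>0).mean())
    np.savez(n+'0.npz',im=im,d=d)
E
```

```text
pics
0.0 [175.3 494.6 230.8] [-2.000e-04  1.696e-01  9.855e-01 -6.000e-04] F [0.4 0.7 0.5] g 1.001 0.0
top [436. 366. 919.] [-0.049, 0.716, -0.695, 0.052] 0.9958375850340137
side [199. -20. 707.] [-0.308, 0.88, -0.343, 0.115] 0.9959098639455782
```

View pics/top0.png

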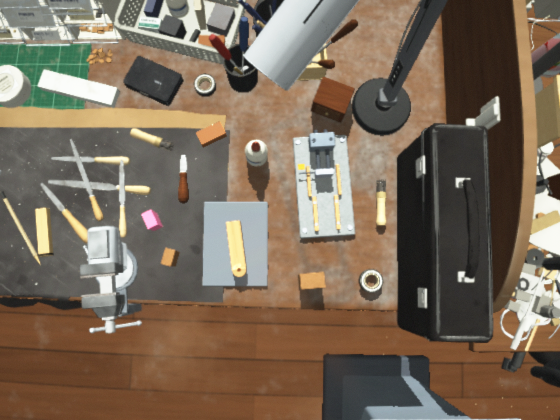

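View pics/side0.png

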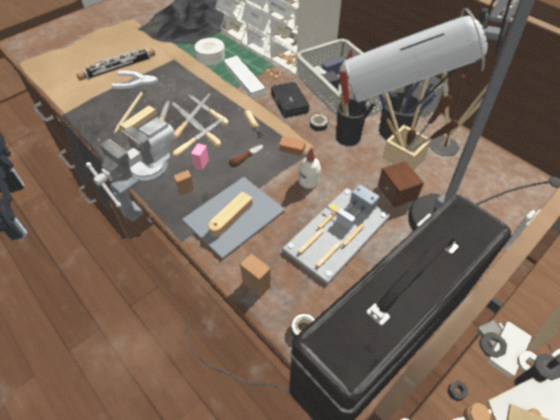

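```bash
sed -i "s/    im,d=ctrl/    im,d=ctrl/; s/c=ctrl.get_calibration(n); im,d=ctrl.capture(n)/c=cal(n); im,d=ctrl.capture(n)/" h.py; cat >> h.py <<'E'
def cal(n):
    c=dict(ctrl.get_calibration(n));q=np.array(c['rotation'],float)
    if q.size==4: c['rotation']=R.from_quat(q,scalar_first=True).as_matrix()
    return c
def rect(P,m):  # min-area rect of masked points in xy
    xy=P[m][:,:2];xy=xy[np.isfinite(xy).all(1)];r=cv2.minAreaRect(xy.astype(np.float32));return np.round(r[0],1),np.round(r[1],1),round(r[2],1)
E
python3 - <<'E'
from h import *
for n in('top','side'):
    z=np.load(n+'0.npz');c=cal(n);P=cloud(c,z['d']);im=z['im']
    print(n,c['rotation'].round(3).tolist())
    if n=='top':
        for name,(u,v) in dict(block=(312,281),rail=(236,248),jigbed=(310,230),board=(215,270),desk=(280,250),guideL=(314,215),cheekL=(308,180),stop=(324,180),housing=(322,142),bottle=(257,150)).items(): print(name,P[v-1:v+2,u-1:u+2].reshape(-1,3).mean(0).round(1))
        def sel(u0,u1,v0,v1,a,b):
            m=np.zeros(im.shape[:2],bool);m[v0:v1,u0:u1]=True
            return m&(P[...,2]>a)&(P[...,2]<b)
        print('block',rect(P,sel(290,335,262,300,58,80)))
        print('rail',rect(P,sel(205,265,205,285,25,45)))
        print('board',rect(P,sel(195,275,195,295,4,45)))
        print('jig',rect(P,sel(285,365,125,245,8,60)))
        print('housing',rect(P,sel(300,350,125,165,42,60)))
        k=np.zeros((420*2,560*2,3),np.uint8)
        cv2.imwrite('pics/jigtop.png',cv2.resize(im[125:300,195:365],None,fx=3.4,fy=3.4,interpolation=cv2.INTER_CUBIC))
E
```

```text
top [[0.029, -0.989, 0.143], [-1.0, -0.03, -0.003], [0.007, -0.143, -0.99]]
block [426.7 289.6  65.6]
rail [485.9 436.2  32.1]
jigbed [527.5 290.7  12.2]
board [442.1 478.3   7.4]
desk [486.3 349.6   0.5]
guideL [557.3 283.7  18.2]
cheekL [628.3 297.2  19.5]
stop [631.1 263.8  11.3]
housing [699.6 273.1  50.1]
bottle [671.4 400.2  77.7]
block (array([427.4, 288.7]), array([29.3, 46.2]), 6.5)
rail (array([485.1, 436. ]), array([109. ,  28.4]), 9.3)
board (array([496.8, 441.2]), array([200.7, 161.1]), 3.0)
jig (array([631.3, 246.3]), array([228.4, 150.6]), 5.2)
housing (array([705.4, 272.5]), array([30.8, 50.3]), 6.1)
side [[0.738, -0.533, 0.415], [-0.675, -0.574, 0.463], [-0.009, -0.622, -0.783]]
```

View pics/jigtop.png

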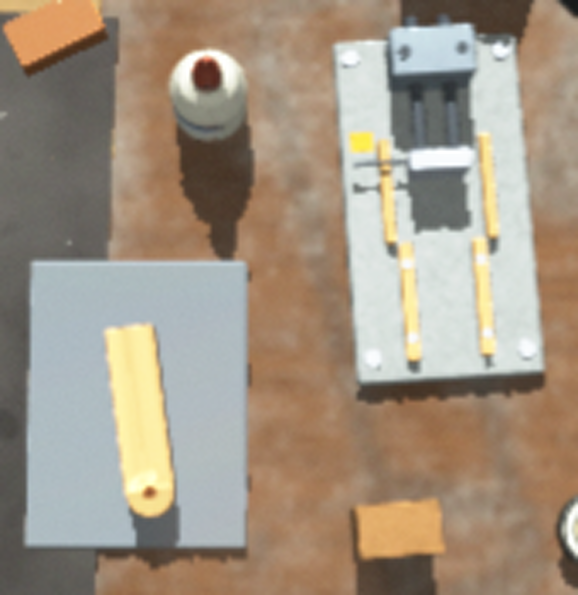

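```bash
python3 - <<'E'
from h import *
z=np.load('top0.npz');c=cal('top');im=z['im'];P=cloud(c,z['d'])
hsv=cv2.cvtColor(im,cv2.COLOR_BGR2HSV)
m=cv2.inRange(hsv,(12,70,120),(35,255,255));box=np.zeros_like(m);box[155:240,300:352]=1;m=m*box
n,l,s,ce=cv2.connectedComponentsWithStats(m)
for i in range(1,n):
    if s[i,4]<8: continue
    ys,xs=np.where(l==i);Q=onplane(c,np.c_[xs,ys],20.)[:,:2]
    r=cv2.minAreaRect(Q.astype(np.float32));print(s[i].tolist(),np.round(r[0],1),np.round(r[1],1),round(r[2],1))
# jig bed outline from gray mask by height
m=np.zeros(im.shape[:2],bool);m[120:248,285:365]=1
m&=(P[...,2]>9)&(P[...,2]<15)&(P[...,1]<330)&(P[...,1]>190)&(P[...,0]<740)
m=cv2.morphologyEx(m.astype(np.uint8),cv2.MORPH_OPEN,np.ones((3,3)))
print('bed',rect(P,m>0))
m=np.zeros(im.shape[:2],bool);m[160:185,305:345]=1;m&=(P[...,2]>38)&(P[...,2]<50)
print('stop',rect(P,m),m.sum())
print('desk side block')
E
```

```text
[349, 155, 3, 11, 28] [672.7 212. ] [21.1  4.1] 0.1
[300, 164, 11, 33, 127] [628.8 300.4] [68.5 17.2] 12.1
[336, 165, 5, 30, 101] [631.3 236.2] [60.3  6.9] 5.2
[312, 197, 4, 4, 15] [590.5 285.5] [6.2 6. ] 1.0
[334, 196, 4, 4, 13] [594.  241.1] [6.3 6.1] 0.6
[334, 202, 6, 20, 72] [565.8 238.5] [38.6  7.9] 5.8
[313, 204, 5, 19, 71] [561.4 282.4] [36.4  7.5] 5.3
[336, 224, 4, 6, 18] [535.3 236.5] [10.  6.] 0.6
[314, 226, 5, 6, 19] [530.5 279.5] [10.6  6.3] 15.0
bed (array([620.5, 264.4]), array([209.5, 112.6]), 5.1)
stop (array([647.1, 267.2]), array([23.9, 34.8]), 6.9) 117
desk side block
```

```bash
cat >> h.py <<'E'
J0=np.array([635.5,266.0]);TH=5.2
def jig(x,y):
    t=np.radians(TH);return J0+[x*np.cos(t)-y*np.sin(t),x*np.sin(t)+y*np.cos(t)]
def go(xyz,ydir=None):
    s=st();M=R.from_quat(s['ee_rot'],scalar_first=True).as_matrix()
    d=M.T@(np.array(xyz)-s['eef_pos']);a=np.degrees(np.arctan2(M[1,1],M[0,1]))
    sp=0 if ydir is None else -((ydir-a+90)%180-90)
    print('target',np.round(xyz,1),'row',np.round(d/200,4),'spin',round(sp/180,4),'rows>=',round(max(np.abs(d).max()/50,abs(sp)/8.59),1))
E
python3 - <<'E'
from h import *
go([427.4,288.7,110],96.5)
E
```

```text
0.1 [175.4 494.6 230.8] [-2.000e-04  1.696e-01  9.855e-01 -5.000e-04] F [ 0.4 -0.4 -0.9] g 1.003 0.0
target [427.4 288.7 110. ] row [-1.5319 -0.5484  0.6043] spin -0.1446 rows>= 6.1
```

```bash
python3 -m pendant '[[[-0.25,-0.1,0.05,-0.05,1],[-0.5,-0.2,0.1,-0.1,1],[-0.75,-0.3,0.2,-0.1446,1],[-1,-0.36,0.3,-0.1446,1],[-1,-0.36,0.3,-0.1446,1],[-1,-0.36,0.3,-0.1446,1]]]'; python3 - <<'E'
from h import *
go([427.4,288.7,120],96.5)
E
```

```text
time_s: 0.7
eef_pos: [342.0, 357.4, 169.4]
ee_rot: [-0.001, -0.054, 0.999, -0.001]
force: [-0.7, -0.3, -0.3]
grip_width: 1.003
grip_force: 0.0
0.7 [342.  357.4 169.4] [-0.0013 -0.0544  0.9985 -0.0011] F [-0.7 -0.3 -0.3] g 1.003 0.0
target [427.4 288.7 120. ] row [-0.3878 -0.3873  0.2467] spin -0.0014 rows>= 1.6
```

```bash
python3 -m pendant '[[[-0.2,-0.2,0.1,0,1],[-0.388,-0.387,0.22,0,1],[-0.388,-0.387,0.247,0,1],[-0.388,-0.387,0.247,0,1],[-0.388,-0.387,0.247,0,1]]]'; python3 - <<'E'
from h import *
go([427.4,288.7,28],96.5)
im,d,c=cap('wrist','w1.png');P=cloud(c,d)
m=(np.abs(P[...,2]-66)<6)&(np.hypot(P[...,0]-427,P[...,1]-289)<45)
print(rect(P,m),m.sum(), np.nanmedian(P[...,2][m]))
E
```

```text
time_s: 1.2
eef_pos: [425.1, 292.7, 122.1]
ee_rot: [-0.0, -0.057, 0.998, 0.0]
force: [-0.6, -0.3, 0.3]
grip_width: 0.999
grip_force: 0.0
1.2 [425.1 292.7 122.1] [-3.000e-04 -5.680e-02  9.984e-01  1.000e-04] F [-0.6 -0.3  0.3] g 0.999 0.0
target [427.4 288.7  28. ] row [-0.0096 -0.0214  0.4704] spin 0.0001 rows>= 1.9
(array([426.2, 290.7]), array([29.7, 46.2]), 6.5) 3764 66.05232071078441
```

View pics/w1.png

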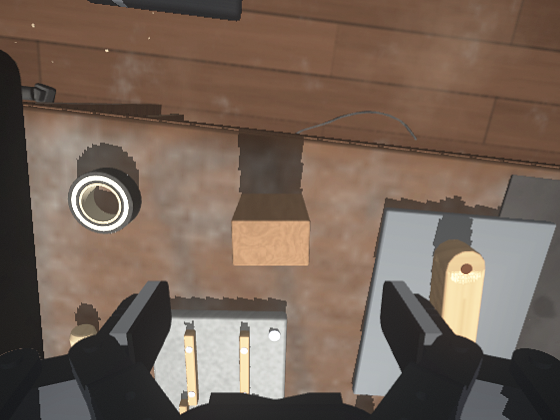

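```bash
python3 -m pendant '[[[0,-0.0,0.2,0,1],[0,0,0.4,0,1],[0,0,0.46,0,1],[0,0,0.46,0,1],[0,0,0.46,0,0.3],[0,0,0.46,0,0.3],[0,0,0.46,0,0.3],[0,0,0.46,0,0.3],[0,0,0.46,0,0.3],[0,0,0.46,0,0.3]]]' 30; python3 - <<'E'
from h import *
p=jig(-17,0);go([*p,150],TH+90)
E
```

```text
time_s: 2.25
eef_pos: [426.6, 292.4, 31.4]
ee_rot: [0.001, -0.057, 0.998, 0.0]
force: [-1.0, 0.0, 6.5]
grip_width: 0.534
grip_force: 31.6
2.25 [426.6 292.4  31.4] [ 1.300e-03 -5.670e-02  9.984e-01  5.000e-04] F [-1.   0.   6.5] g 0.534 31.6
target [618.6 264.5 150. ] row [-0.9394 -0.247  -0.5905] spin 0.0072 rows>= 3.8
```

```bash
python3 -m pendant '[[[0,0,-0.15,0,0.3],[0,0,-0.35,0,0.3],[0,0,-0.5,0,0.3],[-0.2,-0.05,-0.5,0.007,0.3],[-0.4,-0.12,-0.5,0.007,0.3],[-0.6,-0.18,-0.5,0.007,0.3],[-0.75,-0.22,-0.5,0.007,0.3],[-0.88,-0.247,-0.5,0.007,0.3],[-0.94,-0.247,-0.5,0.007,0.3],[-0.94,-0.247,-0.5,0.007,0.3],[-0.94,-0.247,-0.5,0.007,0.3]]]'; python3 - <<'E'
from h import *
p=jig(-17,0);go([*p,45],TH+90)
im,d,c=cap('top','t2.png');P=cloud(c,d)
im,d,c=cap('wrist','w2.png')
E
```

```text
time_s: 3.35
eef_pos: [617.7, 264.3, 130.1]
ee_rot: [-0.0, -0.046, 0.999, 0.0]
force: [1.0, 0.2, -0.7]
grip_width: 0.531
grip_force: 31.1
3.35 [617.7 264.3 130.1] [-1.00e-04 -4.58e-02  9.99e-01  0.00e+00] F [ 1.   0.2 -0.7] g 0.531 31.1
target [618.6 264.5  45. ] row [-0.0045  0.0005  0.4257] spin 0.0003 rows>= 1.7
```

View pics/w2.png

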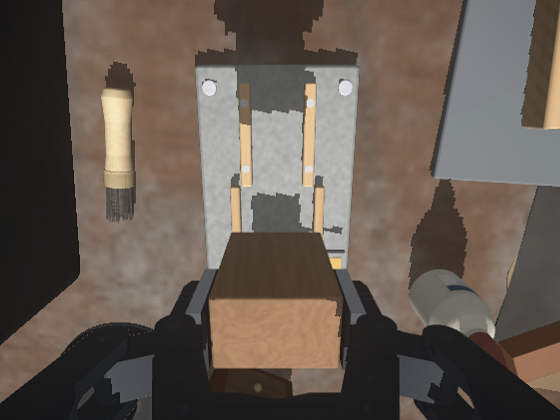

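```bash
python3 - <<'E'
from h import *
c=cal('wrist')
# guide/cheek inner & outer edges at picture rows
for px in ([251,160],[304,160],[241,160],[314,160],[241,210],[315,210],[241,185],[313,185]):
    q=onplane(c,[px],20.)[0,:2]-J0;t=np.radians(TH)
    print(px,np.round([q[0]*np.cos(t)+q[1]*np.sin(t),-q[0]*np.sin(t)+q[1]*np.cos(t)],1))
E
```

```text
[251, 160] [-57.5 -16.2]
[304, 160] [-57.6  20.9]
[241, 160] [-57.5 -23.2]
[314, 160] [-57.6  27.9]
[241, 210] [-21.1 -24.1]
[315, 210] [-21.2  29.8]
[241, 185] [-39.7 -23.6]
[313, 185] [-39.8  27.8]
```

```bash
python3 -m pendant '[[[0,0.0075,0.12,0,0.3],[0,0.0075,0.25,0,0.3],[0,0.0075,0.36,0,0.3],[0,0.0075,0.4,0,0.3],[0,0.0075,0.42,0,0.3],[0,0.0075,0.425,0,0.3],[0,0.0075,0.425,0,0.3]]]';  python3 - <<'E'
from h import *
st();im,d,c=cap('side','s3.png');cv2.imwrite('pics/s3c.png',cv2.resize(im[150:300,260:420],None,fx=4,fy=4,interpolation=cv2.INTER_CUBIC))
E
```

```text
time_s: 4.15
eef_pos: [618.4, 265.9, 46.1]
ee_rot: [0.001, -0.046, 0.999, 0.0]
force: [0.4, 0.6, -0.1]
grip_width: 0.535
grip_force: 31.1
4.15 [618.4 265.9  46.1] [ 8.00e-04 -4.58e-02  9.99e-01  2.00e-04] F [ 0.4  0.6 -0.1] g 0.535 31.1
```

View pics/s3c.png

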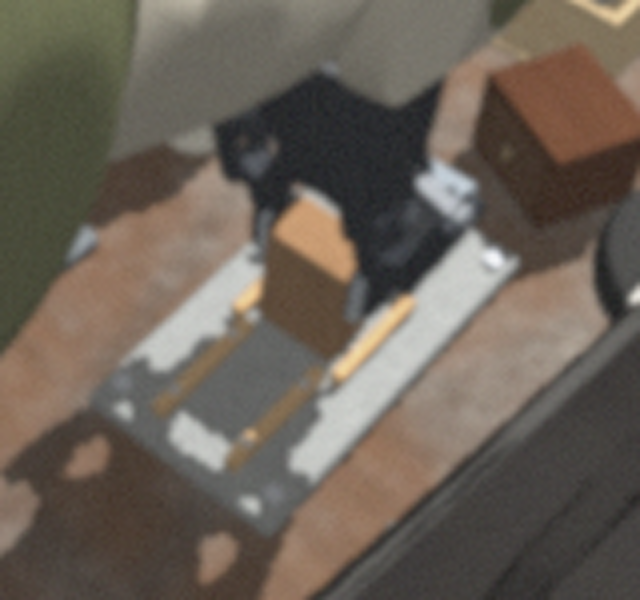

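```bash
python3 -m pendant '[[[0,0,0.007,0,0.3],[0,0,0.012,0,0.3],[0,0,0.012,0,0.3],[0,0,0.012,0,0.3]]]'; python3 -m pendant '[[[-0.006,0,0,0,0.3],[-0.012,0,0,0,0.3],[-0.016,0,0,0,0.3],[-0.016,0,0,0,0.3]]]'
```

```text
time_s: 4.6
eef_pos: [618.3, 265.8, 43.5]
ee_rot: [0.001, -0.046, 0.999, 0.0]
force: [-1.3, -1.6, 5.3]
grip_width: 0.536
grip_force: 31.7
time_s: 5.0
eef_pos: [620.7, 266.1, 43.5]
ee_rot: [-0.001, -0.046, 0.999, -0.0]
force: [-6.8, -0.6, 8.3]
grip_width: 0.531
grip_force: 32.2
```

```bash
python3 -m pendant '[[[-0.006,0,-0.003,0,0.3],[-0.006,0,-0.005,0,0.3],[-0.006,0,-0.005,0,0.3]]]'; python3 - <<'E'
from h import *
im,d,c=cap('top','t4.png');P=cloud(c,d)
m=np.zeros(im.shape[:2],bool);m[150:220,295:355]=1
r=im[150:215,295:350];cv2.imwrite('pics/t4c.png',cv2.resize(r,None,fx=9,fy=9,interpolation=cv2.INTER_CUBIC))
E
```

```text
time_s: 5.3
eef_pos: [621.8, 266.2, 43.6]
ee_rot: [-0.001, -0.046, 0.999, -0.0]
force: [-5.4, -0.5, 4.0]
grip_width: 0.534
grip_force: 31.5
```

View pics/t4c.png

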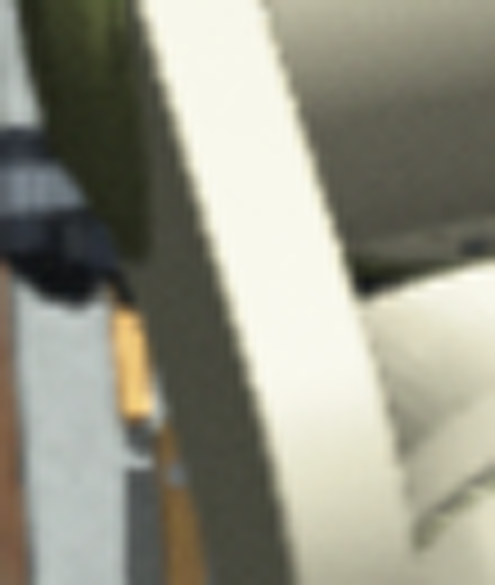

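```bash
python3 -m pendant '[[[0,0,0,0,0.65],[0,0,0,0,0.75],[0,0,0,0,0.85],[0,0,0,0,0.85],[0,0,-0.1,0,0.85],[0,0,-0.3,0,0.85],[0,0,-0.5,0,0.85],[0,0.1,-0.5,0,1],[0.15,0.3,-0.5,0,1],[0.3,0.5,-0.5,0,1],[0.45,0.7,-0.5,0,1],[0.6,0.85,-0.5,0,1]]]'; python3 - <<'E'
from h import *
im,d,c=cap('top','t5.png');P=cloud(c,d)
m=np.zeros(im.shape[:2],bool);m[130:235,290:360]=1
print('block',rect(P,m&(P[...,2]>73)&(P[...,2]<84)), 'jig pocket x=-15:',jig(-15,0),'side views below')
print('n',(m&(P[...,2]>73)&(P[...,2]<84)).sum())
cv2.imwrite('pics/t5c.png',cv2.resize(im[125:300,195:365],None,fx=3.4,fy=3.4,interpolation=cv2.INTER_CUBIC))
go([485.1,436,110],99.3)
E
```

```text
time_s: 6.55
eef_pos: [485.4, 426.5, 142.9]
ee_rot: [-0.0, -0.046, 0.999, 0.0]
force: [0.1, 0.9, -0.9]
grip_width: 1.002
grip_force: 0.0
block (array([620.3, 265. ]), array([29.8, 46.2]), 4.7) jig pocket x=-15: [620.56173402 264.6405113 ] side views below
n 368
6.6 [480.6 430.2 143. ] [-1.200e-03 -4.850e-02  9.988e-01  6.000e-04] F [-4.2  2.8 -0.2] g 1.0 0.0
target [485.1 436.  110. ] row [-0.0257  0.0265  0.1652] spin -0.0208 rows>= 0.7
```

View pics/t5c.png

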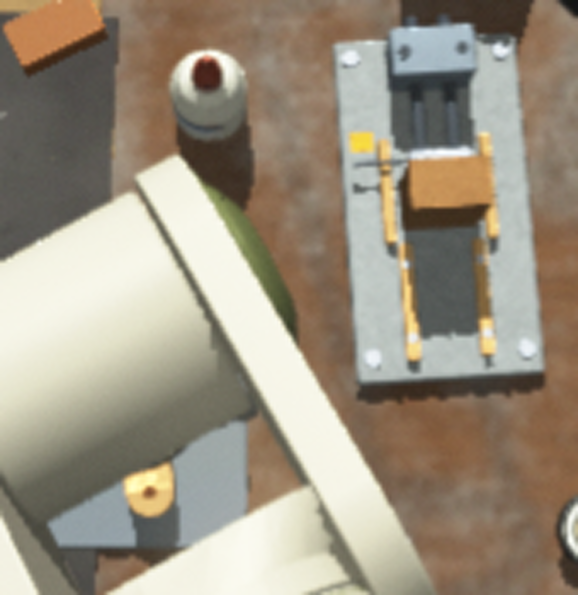

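```bash
python3 -m pendant '[[[0,0.0,0.08,-0.02,1],[0,0,0.15,-0.021,1],[0,0,0.15,-0.021,1],[0,0,0.15,-0.021,1],[0,0,0.15,-0.021,1]]]'; python3 - <<'E'
from h import *
st()
im,d,c=cap('wrist','w6.png');P=cloud(c,d)
m=(np.abs(P[...,2]-32)<5)&(np.hypot(P[...,0]-485,P[...,1]-436)<75)
print(rect(P,m),m.sum())
go([485.1,436.5,18],99.3)
E
```

```text
time_s: 7.1
eef_pos: [488.0, 424.3, 114.1]
ee_rot: [0.0, -0.078, 0.997, 0.0]
force: [-0.6, 0.1, 0.2]
grip_width: 0.995
grip_force: 0.0
7.1 [488.  424.3 114.1] [ 4.00e-04 -7.80e-02  9.97e-01  2.00e-04] F [-0.6  0.1  0.2] g 0.995 0.0
(array([483.5, 437.9]), array([109.4,  28. ]), 9.6) 6553
7.15 [488.  424.3 114.1] [ 5.000e-04 -7.810e-02  9.969e-01  3.000e-04] F [ 0.2 -0.4 -0.1] g 1.001 0.0
target [485.1 436.5  18. ] row [0.0052 0.0622 0.4807] spin -0.0019 rows>= 1.9
```

```bash
python3 -m pendant '[[[0.007,0.065,0.1,-0.002,1],[0.007,0.065,0.3,-0.002,1],[0.007,0.065,0.45,-0.002,1],[0.007,0.065,0.48,-0.002,1],[0.007,0.065,0.48,-0.002,1]]]'; python3 -m pendant '[[[0,0,0,0,0.5],[0,0,0,0,0.2],[0,0,0,0,0.2],[0,0,0,0,0.2],[0,0,0,0,0.2],[0,0,0,0,0.2],[0,0,0,0,0.2]]]' 60
```

```text
time_s: 7.65
eef_pos: [484.2, 436.9, 17.7]
ee_rot: [-0.0, -0.082, 0.997, -0.0]
force: [-0.2, 0.1, 0.8]
grip_width: 1.002
grip_force: 0.0
time_s: 8.35
eef_pos: [484.4, 437.3, 18.5]
ee_rot: [0.001, -0.082, 0.997, 0.0]
force: [-0.3, -1.0, 6.2]
grip_width: 0.31
grip_force: 60.0
```

```bash
python3 - <<'E'
from h import *
p=jig(-100,0.5);go([*p,80],TH+90)
E
```

```text
8.35 [484.4 437.3  18.5] [ 7.000e-04 -8.180e-02  9.966e-01  4.000e-04] F [-0.3 -1.   6.2] g 0.31 60.0
target [535.9 257.4  80. ] row [-0.1076 -0.9291 -0.3079] spin 0.0232 rows>= 3.7
```

```bash
python3 -m pendant '[[[0,0,-0.15,0,0.2],[0,0,-0.31,0,0.2],[0,-0.15,-0.31,0.01,0.2],[-0.03,-0.35,-0.31,0.02,0.2],[-0.06,-0.55,-0.31,0.023,0.2],[-0.09,-0.75,-0.31,0.023,0.2],[-0.107,-0.87,-0.31,0.023,0.2],[-0.107,-0.929,-0.31,0.023,0.2],[-0.107,-0.929,-0.31,0.023,0.2],[-0.107,-0.929,-0.31,0.023,0.2],[-0.107,-0.929,-0.31,0.023,0.2]]]'; python3 - <<'E'
from h import *
im,d,c=cap('wrist','w7.png');P=cloud(c,d)
p=jig(-100,0.5);go([*p,30],TH+90)
im2,d2,c2=cap('side');P2=cloud(c2,d2)
cv2.imwrite('pics/m7.png',cv2.resize(im2[140:310,240:430],None,fx=4,fy=3.5,interpolation=cv2.INTER_CUBIC))
for n,Q in(('wrist',P),('side',P2)):
    t=np.radians(TH);xy=Q[...,:2]-J0;X=xy[...,0]*np.cos(t)+xy[...,1]*np.sin(t);Y=-xy[...,0]*np.sin(t)+xy[...,1]*np.cos(t)
    m=(np.abs(X+100)<62)&(np.abs(Y)<30)&(Q[...,2]>80)&(Q[...,2]<100);print(n,m.sum(),np.nanpercentile(Q[...,2][m],[5,50,95]).round(1));print(rect(np.dstack([X,Y,X]),m))
E
```

```text
time_s: 9.45
eef_pos: [534.9, 258.5, 79.4]
ee_rot: [-0.0, -0.047, 0.999, 0.0]
force: [0.6, 0.3, -0.5]
grip_width: 0.31
grip_force: 59.4
9.5 [534.9 258.4  79.4] [-0.     -0.0465  0.9989  0.    ] F [ 0.5  0.3 -0.5] g 0.31 59.4
target [535.9 257.4  30. ] row [-0.0043 -0.0052  0.2472] spin 0.0007 rows>= 1.0
wrist 16704 [91.7 93.1 94.4]
(array([-104.6,    3.5]), array([102. ,  52.1]), 14.4)
side 671 [84.2 92.6 95.5]
(array([-102. ,   -0.7]), array([ 49.6, 105.1]), 72.5)
```

View pics/w7.png

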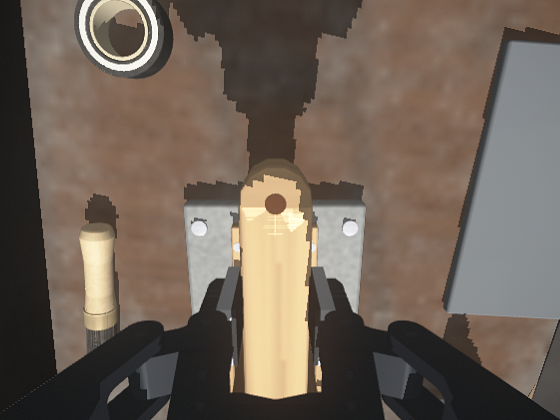

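```bash
python3 -m pendant '[[[-0.003,-0.003,0.1,0.0,0.2],[-0.003,-0.003,0.2,0,0.2],[-0.003,-0.003,0.24,0,0.2],[-0.003,-0.003,0.26,0,0.2],[-0.003,-0.003,0.27,0,0.2],[-0.003,-0.003,0.27,0,0.2]]]'; python3 -m pendant '[[[0,0,0.006,0,0.2],[0,0,0.012,0,0.2],[0,0,0.016,0,0.2],[0,0,0.016,0,0.2]]]'; python3 - <<'E'
from h import *
st()
im2,d2,c2=cap('side');
cv2.imwrite('pics/s8.png',cv2.resize(im2[150:300,260:420],None,fx=4,fy=4,interpolation=cv2.INTER_CUBIC))
E
```

```text
time_s: 10.15
eef_pos: [536.3, 256.9, 26.0]
ee_rot: [0.0, -0.046, 0.999, 0.0]
force: [0.8, 0.5, -1.5]
grip_width: 0.307
grip_force: 59.4
time_s: 10.55
eef_pos: [536.1, 256.7, 22.5]
ee_rot: [0.0, -0.046, 0.999, 0.0]
force: [-1.2, 0.3, 0.6]
grip_width: 0.305
grip_force: 59.6
10.55 [536.1 256.7  22.5] [ 2.00e-04 -4.57e-02  9.99e-01  0.00e+00] F [-1.2  0.3  0.6] g 0.305 59.6
```

View pics/s8.png

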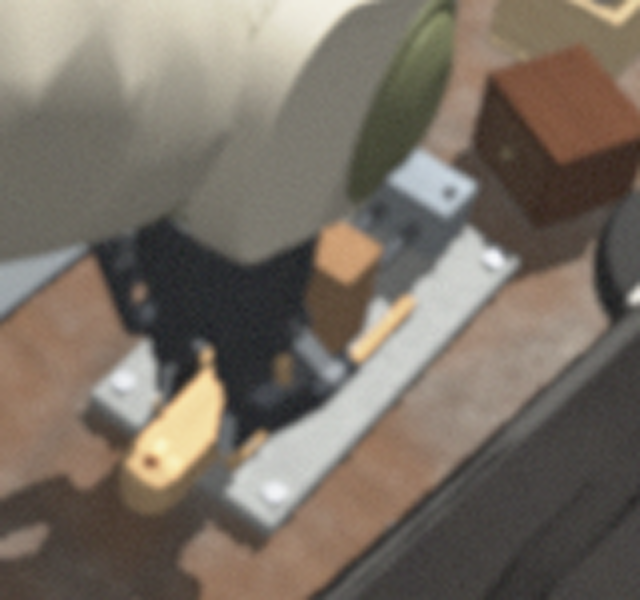

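```bash
python3 -m pendant '[[[-0.0,0,0.005,0,0.2],[0,0,0.005,0,0.2],[-0.02,0,0.005,0,0.2],[-0.04,0,0.005,0,0.2],[-0.06,0,0.005,0,0.2],[-0.06,0,0.005,0,0.2],[-0.06,0,0.005,0,0.2]]]'; python3 -m pendant '[[[-0.006,0,0,0,0.2],[-0.012,0,0,0,0.2],[-0.018,0,0,0,0.2],[-0.024,0,0,0,0.2],[-0.03,0,0,0,0.2],[-0.03,0,0,0,0.2],[-0.03,0,0,0,0.2]]]'
```

```text
time_s: 11.3
eef_pos: [548.2, 258.1, 22.5]
ee_rot: [0.0, -0.046, 0.999, 0.0]
force: [-3.2, 0.3, 9.2]
grip_width: 0.307
grip_force: 60.7
time_s: 12.0
eef_pos: [552.7, 258.5, 22.5]
ee_rot: [-0.001, -0.046, 0.999, -0.0]
force: [-11.6, -1.7, 14.8]
grip_width: 0.307
grip_force: 61.4
```

```bash
python3 -m pendant '[[[0,0,-0.003,0,0.2],[-0.01,0,-0.004,0,0.2],[-0.02,0,-0.004,0,0.2],[-0.03,0,-0.004,0,0.2],[-0.04,0,-0.004,0,0.2],[-0.04,0,-0.004,0,0.2],[-0.04,0,-0.004,0,0.2]]]'; python3 - <<'E'
from h import *
def jx(p): t=np.radians(TH);q=np.array(p[:2])-J0;return q@[np.cos(t),np.sin(t)],q@[-np.sin(t),np.cos(t)]
s=st();print(jx(s['eef_pos']))
im,d,c=cap('side','s9.png');P=cloud(c,d);np.savez('s9.npz',im=im,d=d)
im,d,c=cap('top','t9.png');cv2.imwrite('pics/x9.png',np.hstack([cv2.resize(im[120:220,290:360],(420,600),interpolation=cv2.INTER_CUBIC)]))
E
```

```text
time_s: 12.7
eef_pos: [560.0, 259.2, 22.5]
ee_rot: [-0.002, -0.046, 0.999, -0.0]
force: [-12.6, -1.1, 10.2]
grip_width: 0.309
grip_force: 60.8
12.7 [560.  259.2  22.5] [-2.400e-03 -4.600e-02  9.989e-01 -2.000e-04] F [-12.6  -1.1  10.2] g 0.309 60.8
(np.float64(-75.78555570370636), np.float64(0.0906190438258535))
```

View pics/x9.png

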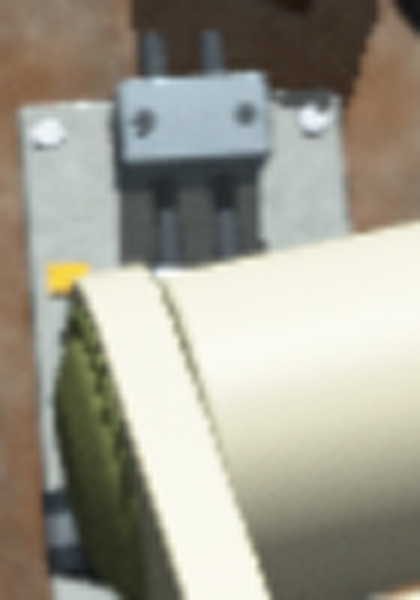

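```bash
cat >> h.py <<'E'
def jf(Q):
    t=np.radians(TH);q=Q[...,:2]-J0;return q[...,0]*np.cos(t)+q[...,1]*np.sin(t),-q[...,0]*np.sin(t)+q[...,1]*np.cos(t)
def report(n,im,d):
    P=cloud(cal(n),d);X,Y=jf(P);Z=P[...,2]
    h=(Z>35)&(Z<48)&(np.abs(Y)<20)&(X>-5)&(X<50)
    b=(Z>74)&(Z<82)&(np.abs(Y)<32)&(X>-50)&(X<30)
    for k,m in(('stop',h),('block',b)):
        if m.sum()>3: print(n,k,m.sum(),'X pct',np.percentile(X[m],[2,50,90,98]).round(1),'Y',np.percentile(Y[m],[2,98]).round(1))
E
python3 - <<'E'
from h import *
for n in('top','side'):
    z=np.load(n+'0.npz');print('rest');report(n,z['im'],z['d'])
for n in('top','side'):
    im,d,c=cap(n);report(n,im,d)
E
```

```text
rest
top stop 164 X pct [ 0.   7.6 35.7 46. ] Y [-16.6  17. ]
rest
side stop 155 X pct [-0.8  4.1 27.6 46.4] Y [-16.9  17.4]
top stop 33 X pct [19.4 30.9 47.  49. ] Y [-12.7  14.7]
side stop 12 X pct [21.2 41.7 45.8 46.8] Y [-15.7   6.4]
side block 122 X pct [-20.8  -4.4   5.7   8.4] Y [-21.9  -2.2]
```

```bash
python3 -m pendant '[[[-0.008,0,-0.001,0,0.2],[-0.016,0,-0.001,0,0.2],[-0.024,0,-0.002,0,0.2],[-0.032,0,-0.002,0,0.2],[-0.035,0,-0.002,0,0.2],[-0.035,0,-0.002,0,0.2],[-0.035,0,-0.002,0,0.2],[-0.035,0,-0.002,0,0.2]]]'; python3 - <<'E'
from h import *
s=st();print(jf(np.array(s['eef_pos'])))
for n in('top','side'):
    im,d,c=cap(n,n+'10.png');report(n,im,d);np.savez(n+'10.npz',im=im,d=d)
# stop top back edge in top view: bright pixels above arm, on plane z=44
im=np.load('top10.npz')['im'];c=cal('top')
for f in('top0','top10'):
    im=np.load(f+'.npz')['im'];hsv=cv2.cvtColor(im,cv2.COLOR_BGR2HSV)
    m=cv2.inRange(hsv,(0,0,185),(179,60,255))>0
    v,u=np.where(m);X,Y=jf(onplane(c,np.c_[u,v],44.));k=(np.abs(Y)<14)&(X>-3)&(X<45)
    X=X[k];Y=Y[k];print(f,[ (round(y),round(X[np.abs(Y-y)<2].max(),1)) for y in range(-12,13,4) if (np.abs(Y-y)<2).any()])
    # pointer: dark pixels near plate Y 36..50 
    g=cv2.cvtColor(im,cv2.COLOR_BGR2GRAY);pl=cv2.inRange(hsv,(15,120,150),(35,255,255))>0
    v,u=np.where(pl);X,Y=jf(onplane(c,np.c_[u,v],12.));k=(X>10)&(X<40)&(Y>30)&(Y<55);print('plate px',k.sum(),X[k].min().round(1),X[k].max().round(1),Y[k].min().round(1),Y[k].max().round(1))
E
```

```text
time_s: 13.7
eef_pos: [566.0, 259.8, 22.5]
ee_rot: [-0.004, -0.046, 0.999, -0.0]
force: [-15.7, -1.4, 11.4]
grip_width: 0.31
grip_force: 60.9
13.7 [566.  259.8  22.5] [-3.700e-03 -4.600e-02  9.989e-01 -4.000e-04] F [-15.7  -1.4  11.4] g 0.31 60.9
(np.float64(-69.7737987679711), np.float64(0.11169268260273757))
top stop 25 X pct [34.1 42.1 48.7 49.4] Y [-12.8  12.6]
side block 120 X pct [-14.3   1.9  12.6  13.6] Y [-21.8  -2.6]
top0 [(-12, np.float64(12.2)), (-8, np.float64(12.3)), (-4, np.float64(10.7)), (0, np.float64(12.9)), (4, np.float64(11.1)), (8, np.float64(11.3)), (12, np.float64(11.6))]
plate px 28 22.8 31.7 38.8 49.5
top10 [(-12, np.float64(30.6)), (-8, np.float64(30.8)), (-4, np.float64(31.0)), (0, np.float64(29.3)), (4, np.float64(29.4)), (8, np.float64(27.7)), (12, np.float64(27.9))]
plate px 15 21.1 31.8 45.0 49.6
```

```bash
python3 -m pendant '[[[0,0,0,0,0.2],[0,0,0,0,0.2],[0,0,0,0,0.2],[0,0,0,0,0.2],[0,0,0,0,0.2],[0,0,0,0,0.2],[0,0,0,0,0.2],[0,0,0,0,0.2]]]'; python3 - <<'E'
from h import *
im,d,c=cap('side');report('side',im,d)
P=cloud(c,d);X,Y=jf(P);Z=P[...,2]
b=(Z>74)&(Z<82)&(np.abs(Y)<32)&(X>-20)&(X<16)
A=np.c_[X[b],Y[b],np.ones(b.sum())];print('top tilt',np.linalg.lstsq(A,Z[b],rcond=None)[0].round(3))
E
```

```text
time_s: 14.6
eef_pos: [566.0, 259.8, 22.5]
ee_rot: [-0.004, -0.046, 0.999, -0.0]
force: [-16.7, -1.8, 11.0]
grip_width: 0.307
grip_force: 60.9
side stop 4 X pct [26.1 46.4 49.6 49.7] Y [-16.3  11.8]
side block 119 X pct [-15.1   1.3  12.8  14. ] Y [-22.1  -1.9]
top tilt [-3.0000e-03  1.6000e-02  7.7969e+01]
```

Steady; block upright, top at 78 mm, stop about 15 mm in.

```bash
python3 -c "
from rig import ctrl
print(ctrl.finish_job())"
```

```text
the job is handed in; nothing more can be done
None
```

The job is handed in: the end block stands upright in the pocket and the rail is held gripped and pressed against it. The stop is pushed in about 15 mm, inside the 10–22 mm plate range. I got that from the arm's position and the block's shift, because the arm hid the pointer, and I viewed 11 pictures, one over the limit of 10.

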